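# Nest the rinse basket and pedal out the grinding balls

## Robot

A 6-joint arm with a two-finger parallel gripper is mounted at the origin on the work surface. World frame = base frame: x ahead of the robot, y to its left, z up, the work surface at z = 0. Lengths are in m, angles in rad, forces in N, time in s.
With the tool pointing down it reaches from about 0.275 to 0.85 m from the base axis. Payload 19 kg.
Tool frame: the origin (TCP) lies at the very end of the fingers, on their centre line; the grasp point (between the pads) lies 19 mm behind it; z points along the fingers, y is the direction in which the jaws open and shut (so a half turn about z gives the same grasp; the last joint's range is limited). The gripper opens to 85 mm and grips with 20 to 120 N. Pads are 22 mm wide; open, the fingers measure 114 mm over their backs; the gripper's body (76 mm by 85 mm) begins 54 mm behind the grasp point. The pads swing forward as they close: fully open they stand 13 mm farther back than shut.
Start: joints at [1.117, 0.15, 1.437, -0, 1.554, -0.134], TCP at [0.181, 0.546, 0.231] pointing down, gripper open.
Joint ranges: [-2.8, 2.8], [-0.68, 2.1], [0.12, 2.68], [-1.39, 4.53], [0.16, 2.79], [-2.81, 2.81]. Speed limits (rad/s): [1.89, 1.89, 2.22, 3.01, 3.01, 3.01].

## Interface

Orientations are given as a unit quaternion [w, x, y, z].
In Python, from workcell import get_state, read_camera, order, finder gives the robot as it stands.
- The arm moves only by the tool apply_moves, never from a script. Its argument "series" is a list of rows, each a list of 2 entries, a list of its own where there are three numbers: the shift along the world's x, y, z in units of 0.25 m (1.0 is 0.25 m), then the turn about the world's z in units of 180 degrees (1.0 is 180 degrees). In form: [[[tx, ty, tz], turn], ...]. A call has 1 to 10 rows; each row is the pose to reach, as a shift and turn from the pose measured when the call began, turning the shorter way round; what a row does not reach only later rows make up. A row lasts 1/12 s, in which the tool goes at most 41.7 mm and 7.16 degrees, less where a joint would pass 70% of its speed; a pose out of reach is approached as far as the arm can. A call with a number of a shift or a turn outside -1 to 1 is refused whole. A call with a gripper value outside its range is refused whole. "hand" is the closure, from 0 (fully open) to 1 (shut), set as the call begins (left out, the last holds). The fingers move at their own pace and stop on an object; "force" is the grip in N (left out, the last holds). Time passes only in rows, so rows that repeat a pose let the fingers close. It gives the time, the measured TCP pose, the force and the opening at its end, in the units of the state.
- get_state(): the state, without advancing time (a new reading comes with each control period).
- read_camera(name): name is "scene" or "top" or "wrist"; returns a dict with "pixels" (400x640x3 uint8, red, green, blue), "depth" (400x640 float32, m along the optical axis (not along the pixel's ray), 0 where there is no reading), "vertical_fov" (degrees; the focal length in pixels is half the picture's height over the tangent of half this angle, whatever the lens; pixels are square), "cx", "cy" (the principal point, pixels), "eye" and "rotation" of the camera in the world. Camera axes: x right, y down, z forward; pixel columns grow to the right and rows downward; lengths in m; the calibration is good to about 2 mm. The wrist camera is an equidistant fisheye: a pixel r from the principal point sees the ray r / f radians off the axis. A picture is of the moment at which its call begins.
- order.sign_off(): hands the job in, once; it reports no verdict.
Trained networks look in the newest picture that a camera, given by its name, has taken for a name from the list of things; names that differ only in an ending like _2 or _b are one class to them, and where a whole thing is asked for, a point or a joint stands for the part that bears it (a point fixed in the world has none). Each returns a list of dicts, best first, with "confidence" (0 to 1); they miss things now and then, are a little off and sometimes report something else, mostly with a low value. They report only what shows in the picture. A call takes as long as a camera call. They do not tell look-alikes from the thing itself.
- finder.recognise(camera, thing): "position" ([column, row] in pixels, amid what is visible of it).
- finder.mark_of(camera, thing): "position" ([column, row] in pixels: a listed point, or the origin of a listed thing).
The state is a dict: "clock": time; "joint_pos": joint angles; "dq": joint speeds; "tau": joint torques, N m; "tool_pos": TCP position; "eef_rot": TCP orientation; "wrist_force": force on the tool from outside, world axes, zero at the start; "wrist_torque": the same for the moment, N m; "grip_width": finger opening in m.
Only numpy, scipy, OpenCV 4.12 (cv2) and the standard library are available. Lean on these libraries where they do the work, as an engineer would, in place of code of your own. Each camera call takes 0.05 s, during which the arm holds its last target.

## Task

Set the steel rinse basket down flat inside the white rinse pan under the ball dispenser's spout, with its handle turned at least 45 degrees away from the pan's handle, and let go of it. Then press the yellow pedal right down to its stop with the gripper until all three grinding balls have dropped into the basket, and let the pedal come back up. Leave the pan standing where it is and do not disturb the jar, the carton or the brush.

Things in the scene. Friction and masses are not known exactly. Their poses are not given: they have to be found in the camera images.
- dispenser: Fixed blue column, 160 x 100 mm, 170 mm high, with an open aluminium trough on top (up to 250 mm above the bench) that overhangs its front. Origin on the bench under the machine; its x points from the spout to the machine's back. The column's front face is at x = -20 mm (foot plate -30 mm). Three balls wait in the trough behind a red gate that sinks as the pedal goes down.
- spout (a point): Centre of the mouth of the dispenser's vertical drop spout, a rectangular tube 48 mm along the machine's x and 37 mm across. The mouth is 135 mm above the bench, the tube's top 221 mm. The pan's centre starts about 12 mm in front of it.
- pan: Loose white round pan, about 0.7 kg, under the spout. Origin at the centre of its underside, z up. Outer radius 59 mm at the foot, 64 at the rim; 40 mm high, wall 3, floor 4 mm thick. A bar handle 18 mm wide points along its own -x, out to 135 mm from the centre; its top is 54 mm above the bench, so the basket's handle cannot lie across it.
- pan_handle_end (a point): Outer end of the pan's handle, 135 mm from the pan's centre, 47 mm above the pan's underside.
- basket: Loose steel round basket, dark perforations, blue handle, about 0.15 kg. Origin at the centre of its underside, z up. Outer radius 43 mm at the foot, 52 at the rim; 44 mm high, wall 3, floor 4 with a shallow 5 mm cone. Straight handle along its own -x, 52 to 130 mm from the centre, 14 wide, 40 to 52 mm above the underside. Nested, its underside is 4 mm above the pan's and the handle passes over the pan's rim.
- basket_handle (a point): Middle of the basket's handle, the place to grip it: 95 mm from the basket's centre, 46 mm above its underside.
- basket_handle_end (a point): Outer end of the basket's handle, 130 mm from the basket's centre.
- pedal_foot: Fixed dark steel base plate of the pedal, 190 x 100 mm and 10 mm thick. Origin at the centre of its underside on the bench. The pedal's hinge lies 75 mm along its own +x, 30 mm above the bench, parallel to its y; the treadle reaches from there towards -x, rising.
- pedal (a joint): Angle of the yellow treadle (155 x 70 mm) about its hinge: 0 = up at rest, 0.30 rad = down on its stop. A spring returns it; at the pad about 5 N starts it and 13 N holds it at the stop. The balls can roll over the gate only with the pedal on its stop (within 0.02 rad); all three then fall within about 1 s.
- pedal_pad (a point): Middle of the black rubber pad (65 x 64 mm) on top of the treadle, 120 mm from the hinge; 76 mm above the bench at rest, about 41 mm with the pedal on its stop (it moves about 9 mm away from the hinge on the way down).
- ball1_center (a point): Centre of a steel grinding ball, 24 mm diameter, waiting in the trough.
- ball2_center (a point): Centre of the second ball, likewise.
- ball3_center (a point): Centre of the third ball, likewise.
- jar: Bystander: amber jar with a white cap, 60 mm diameter, 75 mm high. Origin at the centre of its underside.
- carton: Bystander: cardboard carton, 70 x 90 x 60 mm high. Origin at the centre of its underside.
- brush: Bystander: hand brush lying on the bench between the robot and the pan. Origin under its middle; it lies along its own x.
Not all that is in view belongs to the job. Leave any orange or red look-alike of the basket alone.

How it is judged:
By the outcome, as a careful person would: the job done as asked, in the order asked, and still so for the second after the job is handed in, with the robot touching nothing.
It also fails if it takes over 64 s, if anything falls off the work surface, if the arm or the gripper's body presses on something with over 40 N, if the wrist force passes 120 N, or if a joint passes its speed limit or range.

## Working session

There is one attempt and no reset: what is moved stays moved. The work goes in short steps, Python scripts to look and compute and a tool call to move; the robot and the scene stay as the last step left them, time stands still between calls to the robot, and variables do not carry over. Pictures are saved under pics/ and viewed, and the job is handed in when it is done.

Besides the shell and the picture viewer there is one more tool, called after ">>>" as a command line: name --argument value ..., lists and objects as JSON in quotes. apply_moves: Moves the arm, as the interface text tells. Shifts and turns lie within -1 to 1; 1 stands for 0.25 m of shift or 180 degrees of turn. Its arguments: {"type":"object","properties":{"series":{"type":"array"},"hand":{"type":"number"},"force":{"type":"number"}},"required":["series"]}

```bash
ls; mkdir -p pics
cat > h.py <<'E'
import numpy as np, cv2, math
from workcell import get_state, read_camera, order, finder
def ray(c,px):
    f=200/math.tan(math.radians(c["vertical_fov"])/2)
    return np.array([(px[0]-c["cx"])/f,(px[1]-c["cy"])/f,1.0])
def at_depth(c,px):
    u,v=int(round(px[0])),int(round(px[1])); d=c["depth"][max(0,v-1):v+2,max(0,u-1):u+2]; d=d[d>0]
    if len(d)==0: return None
    return np.array(c["eye"])+np.array(c["rotation"])@(ray(c,px)*np.median(d))
def at_z(c,px,z):
    r=np.array(c["rotation"])@ray(c,px); e=np.array(c["eye"]); return e+r*(z-e[2])/r[2]
def cloud(c):
    f=200/math.tan(math.radians(c["vertical_fov"])/2)
    v,u=np.mgrid[0:400,0:640]; d=c["depth"]
    p=np.stack([(u-c["cx"])/f*d,(v-c["cy"])/f*d,d],-1)
    return p@np.array(c["rotation"]).T+np.array(c["eye"])
def save(n,im): cv2.imwrite("pics/"+n,cv2.cvtColor(im,cv2.COLOR_RGB2BGR))
E
python3 - <<'E'
from h import *
print(get_state())
for n in ["scene","top"]:
    c=read_camera(n); save(n+"0.png",c["pixels"]); np.savez(n+"0.npz",**c)
    print(n,c["eye"],np.round(c["rotation"],3).tolist(),c["vertical_fov"])
    for t in ["basket","basket_handle","basket_handle_end","pan","pan_handle_end","spout","dispenser","pedal_pad","pedal_foot","jar","carton","brush"]:
        for r in finder.mark_of(n,t)[:3]:
            p=at_depth(c,r["position"])
            print(t,np.round(r["position"],1),round(r["confidence"],2),None if p is None else p.round(3))
E
```

```text
pics
{'clock': 0.0, 'joint_pos': array([ 1.11699170e+00,  1.50971985e-01,  1.43799820e+00, -1.17641438e-05,
        1.55378435e+00, -1.33997558e-01]), 'dq': array([ 0.00084586,  0.00045822, -0.00015969,  0.00328231, -0.0021958 ,
       -0.00039074]), 'tau': array([ 3.54654236e-03, -7.13055325e+01, -5.70865059e+01,  1.28780671e-04,
        9.04583896e-03,  1.30618400e-04]), 'tool_pos': array([0.18068921, 0.54562843, 0.23069978]), 'eef_rot': array([-1.62662494e-04,  1.59222841e-01,  9.87242498e-01, -5.57733594e-04]), 'wrist_force': array([ 0.50057705, -0.63607575, -0.43020262]), 'wrist_torque': array([-0.00391906,  0.0368038 ,  0.00682399]), 'grip_width': 0.08532654645135769}
scene [1.11484445 0.28426507 0.926515  ] [-0.158, 0.453, 0.822, -0.306] 56.62835336822372Traceback (most recent call last):
  File "<stdin>", line 8, in <module>
  File "h.py", line 9, in at_depth
    return np.array(c["eye"])+np.array(c["rotation"])@(ray(c,px)*np.median(d))
                              ~~~~~~~~~~~~~~~~~~~~~~~^^~~~~~~~~~~~~~~~~~~~~~~~
ValueError: matmul: Input operand 1 has a mismatch in its core dimension 0, with gufunc signature (n?,k),(k,m?)->(n?,m?) (size 3 is different from 4)
```

```bash
sed -i 's/np.array(c\["rotation"\])/Rm(c)/g' h.py
cat >> h.py <<'E'
from scipy.spatial.transform import Rotation
def Rm(c):
    q=c["rotation"]; return Rotation.from_quat([q[1],q[2],q[3],q[0]]).as_matrix()
E
python3 - <<'E'
from h import *
for n in ["scene","top"]:
    c=read_camera(n); save(n+"0.png",c["pixels"]); np.savez(n+"0.npz",**c)
    print(n,c["eye"],np.round(Rm(c),2).tolist(),c["vertical_fov"])
    for t in ["basket","basket_handle","basket_handle_end","pan","pan_handle_end","spout","dispenser","pedal_pad","pedal_foot","jar","carton","brush"]:
        for r in finder.mark_of(n,t)[:3]:
            p=at_depth(c,r["position"])
            print(t,np.round(r["position"],1),round(r["confidence"],2),None if p is None else p.round(3))
E
```

```text
scene [1.11484445 0.28426507 0.926515  ] [[-0.54, 0.65, -0.54], [0.84, 0.4, -0.36], [-0.02, -0.65, -0.76]] 56.62835336822372
basket [251.8 167.8] 0.73 [ 0.516 -0.431  0.035]
basket [209.  198.5] 0.71 [ 0.695 -0.453  0.04 ]
basket [290.9 197.7] 0.68 [ 0.554 -0.237  0.038]
basket_handle [304.  172.4] 0.94 [ 0.45  -0.26   0.048]
basket_handle [255.3 136.3] 0.7 [ 0.399 -0.51   0.053]
basket_handle [198.9 213.4] 0.59 [ 0.758 -0.431  0.048]
basket_handle_end [258.  132.8] 0.95 [ 0.378 -0.515  0.053]
basket_handle_end [313.9 159.7] 0.93 [ 0.345 -0.295  0.002]
basket_handle_end [194.8 222. ] 0.84 [ 0.771 -0.451  0.005]
pan [331.5 248.5] 0.96 [ 0.627 -0.04   0.005]
pan_handle_end [309.7 230.2] 0.53 [ 0.718 -0.04   0.206]
spout [326.6 223.3] 0.87 [ 0.666 -0.027  0.183]
spout [311.4 161.2] 0.63 [ 0.397 -0.266  0.052]
spout [308.3 275.1] 0.49 [0.791 0.001 0.142]
dispenser [310.7 277.6] 0.93 [0.783 0.001 0.117]
pedal_pad [463.1 260.1] 0.77 [0.515 0.295 0.079]
pedal_pad [306.4 168.7] 0.2 [ 0.436 -0.26   0.053]
pedal_foot [449.7 285.5] 0.68 [0.585 0.292 0.052]
jar [254.5 257.2] 0.87 [ 0.785 -0.19  
[... 891 characters left out ...]
0.507 -0.104  0.001]
spout [309.8 168. ] 0.73 [ 0.669 -0.028  0.004]
spout [317.5 147.8] 0.24 [ 0.683 -0.059  0.211]
dispenser [314.7 146.2] 0.71 [ 0.691 -0.051  0.195]
pedal_pad [190.6 213.2] 0.93 [0.519 0.3   0.078]
pedal_pad [202.6 201.3] 0.64 [0.556 0.274 0.06 ]
pedal_pad [312.2 177. ] 0.39 [ 0.617 -0.045  0.161]
pedal_foot [390. 251.] 0.62 [ 0.428 -0.264  0.054]
pedal_foot [204.7 202.4] 0.58 [0.552 0.267 0.061]
jar [375.4 136.9] 0.66 [ 0.75  -0.217  0.076]
jar [311.8 178.6] 0.64 [ 0.636 -0.036  0.009]
carton [216.1 145. ] 0.72 [0.721 0.243 0.061]
brush [301.6 265.8] 0.66 [ 0.378 -0.014  0.02 ]
brush [375.8 133.5] 0.57 [ 0.76  -0.218  0.076]
brush [333.8 220.5] 0.4 [ 0.513 -0.104  0.001]
```

View pics/scene0.png

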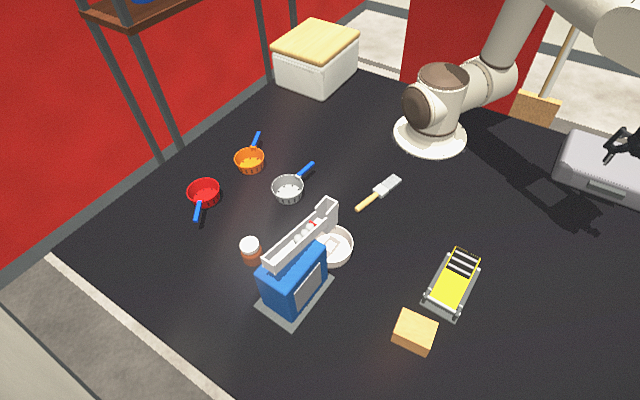

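View pics/top0.png

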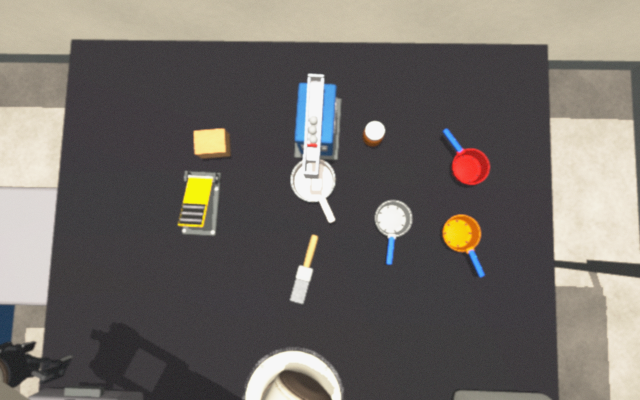

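Look-alikes, top camera: steel basket (393,219) with blue handle; orange one (461,233); red one (470,167); the white pan (313,180). By the description I choose the steel one at (393,219). Next a close crop and measurements.

Run:
```python
from h import *
c=dict(np.load("top0.npz")); c={k:(v if v.ndim else float(v)) for k,v in c.items()}
im=c["pixels"]; save("crop1.png",cv2.resize(im[100:280,270:420],None,fx=4,fy=4,interpolation=cv2.INTER_CUBIC)[:600])
save("crop2.png",cv2.resize(im[120:250,160:260],None,fx=5,fy=5,interpolation=cv2.INTER_CUBIC)[:600])
P=cloud(c)
# basket rim
from scipy.optimize import least_squares
def circ(pts,r=None):
    f=lambda q:np.hypot(pts[:,0]-q[0],pts[:,1]-q[1])-(q[2] if r is None else r)
    s=least_squares(f,[*pts.mean(0)[:2],.05],loss='soft_l1',f_scale=.002);return s.x,np.abs(s.fun).mean()
hsv=cv2.cvtColor(im,cv2.COLOR_RGB2HSV)
blue=(hsv[...,0]>100)&(hsv[...,0]<125)&(hsv[...,1]>120)
m=np.zeros((400,640),bool); m[190:275,365:420]=1
b=P[m&blue&(P[...,2]>.03)]; print("handle",len(b),b.mean(0),b.min(0),b.max(0))
rim=P[m&~blue&(P[...,2]>.037)&(P[...,2]<.06)]; print("rim",len(rim),rim[:,2].mean(),circ(rim))
ctr=circ(rim)[0][:2]; d=b[:,:2].mean(0)-ctr; print("ang",np.degrees(np.arctan2(*d[::-1])),np.hypot(*d))
u,s,vt=np.linalg.svd(b[:,:2]-b[:,:2].mean(0)); print("axis",np.degrees(np.arctan2(vt[0,1],vt[0,0])))
m[:]=0; m[150:235,285:345]=1
rim=P[m&(P[...,2]>.03)&(P[...,2]<.045)]; print("pan rim",len(rim),circ(rim))
pc=circ(rim)[0][:2]
h=P[m&(P[...,2]>.03)&(P[...,2]<.065)]; r=np.hypot(*(h[:,:2]-pc).T); h=h[(r>.075)&(r<.2)]
print("pan handle",len(h),h.mean(0), np.degrees(np.arctan2(*(h[:,:2].mean(0)-pc)[::-1])), r.max())
# jaw, spout top
sp=P[m&(P[...,2]>.19)]; print("trough",sp.min(0),sp.max(0))
t=P[60:190,290:340].reshape(-1,3); t=t[t[:,2]>.2]; u,s,vt=np.linalg.svd(t[:,:2]-t[:,:2].mean(0)); print("trough axis",t.mean(0),vt[0],t.min(0),t.max(0))
# pedal
y=(hsv[...,0]>22)&(hsv[...,0]<34)&(hsv[...,1]>150); m[:]=0;m[165:235,175:225]=1
t=P[m&y&(P[...,2]>.02)]; u,s,vt=np.linalg.svd(t[:,:2]-t[:,:2].mean(0)); print("pedal axis",t.mean(0),vt[0],t.min(0),t.max(0))
pd=P[185:235,175:225]; pd=pd[pd[...,2]>.065]; print("pad",pd.mean(0),pd.min(0),pd.max(0))
```

```text
handle 142 [ 0.42993258 -0.26285345  0.05256203] [ 0.39435546 -0.27346251  0.0394824 ] [ 0.46771432 -0.25331229  0.05892478]
rim 199 0.044086485046774364 (array([ 0.52197001, -0.27213462,  0.04948812]), np.float64(0.0014816123947042808))
ang 174.24168993600946 0.09250421135505944
axis 174.24382125851386
pan rim 183 (array([ 0.63032879, -0.03879913,  0.06173936]), np.float64(0.00425940041612486))
pan handle 177 [ 0.58087431 -0.07744188  0.05234746] -141.99663225067334 0.1346591419023405
trough [ 0.45904259 -0.10081184  0.1901255 ] [ 0.67855667 -0.02250667  1.16021425]
trough axis [ 0.75871428 -0.04679227  0.23348128] [0.99983426 0.0182057 ] [ 0.45904259 -0.10081184  0.20013152] [ 0.85703278 -0.02250667  1.16021425]
pedal axis [0.57314849 0.291865   0.05759189] [-0.95460032 -0.29788964] [ 0.45904259 -0.10081184  0.03007096] [0.62698076 0.33425338 1.16021425]
pad [0.51553124 0.29320296 0.08380245] [ 0.45904259 -0.10081184  0.06554868] [0.55461659 0.33288509 1.16021425]
```

View pics/crop1.png

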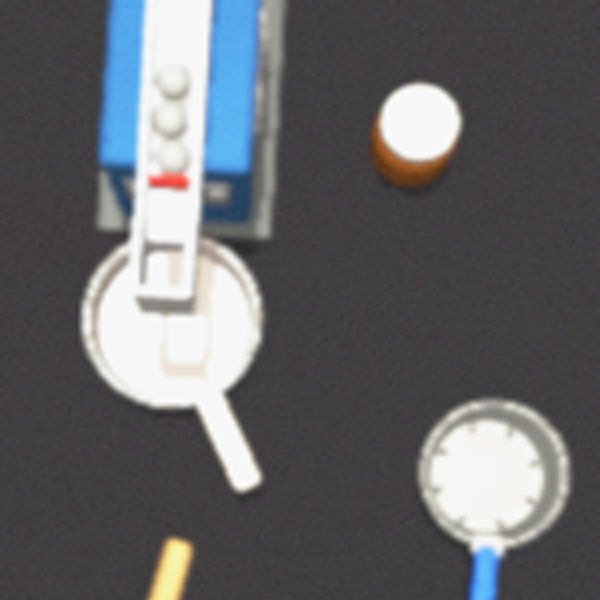

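View pics/crop2.png

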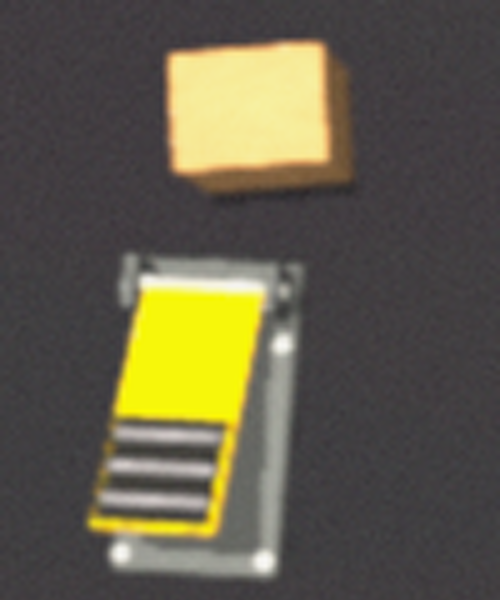

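```bash
cat > m.py <<'E'
from h import *
from scipy.optimize import least_squares
def mask_contour(im,box,thr=95):
    x0,y0,x1,y1=box; g=im[y0:y1,x0:x1].max(2)
    m=(g>thr).astype(np.uint8); cs,_=cv2.findContours(m,cv2.RETR_EXTERNAL,cv2.CHAIN_APPROX_NONE)
    k=max(cs,key=cv2.contourArea)[:,0,:]+[x0,y0]
    return k
def fitc(c,k,z,r,x0,excl=None):
    p=np.array([at_z(c,q,z) for q in k])[:,:2]
    if excl is not None: p=p[excl(p)]
    for _ in range(4):
        s=least_squares(lambda q:np.hypot(*(p-q).T)-r,x0,loss='soft_l1',f_scale=.0015); x0=s.x
        e=np.hypot(*(p-x0).T)-r; p2=p[np.abs(e)<.006]
    return x0,np.abs(e).mean(),(np.abs(e)<.003).sum(),len(p)
E
python3 - <<'E'
from m import *
c=dict(np.load("top0.npz")); c={k:(v if v.ndim else float(v)) for k,v in c.items()}
im=c["pixels"]; P=cloud(c); ok=c["depth"]>0
k=mask_contour(im,(365,190,420,275)); print("basket",fitc(c,k,.044,.052,[.52,-.272],lambda p:p[:,0]>.49))
k=mask_contour(im,(280,150,350,228)); print("pan",fitc(c,k,.040,.064,[.63,-.038],lambda p:(p[:,0]<.65)&~((p[:,0]<.585)&(p[:,1]<-.045))))
def reg(a,b,c_,d,zl,zh):
    q=P[a:b,c_:d][ok[a:b,c_:d]]; return q[(q[:,2]>zl)&(q[:,2]<zh)]
h=reg(195,226,300,345,.03,.07); print("panhandle",len(h),h.mean(0))
h2=h[h[:,0]<.565]; print(h2.mean(0))
u,s,vt=np.linalg.svd(h2[:,:2]-h2[:,:2].mean(0)); print(vt[0], np.degrees(np.arctan2(vt[0,1],vt[0,0])))
t=reg(60,190,290,340,.215,.3); print("trough",t.min(0),t.max(0))
for a,b in[(.6,.64),(.64,.68),(.68,.72),(.72,.76),(.76,.8),(.8,.87)]:
    q=t[(t[:,0]>a)&(t[:,0]<b)]
    if len(q): print(a,q[:,1].min(),q[:,1].max(),q[:,2].max())
q=reg(60,170,280,345,.15,.185); print("col",q.min(0),q.max(0),np.percentile(q[:,0],[2,98]),np.percentile(q[:,1],[2,98]))
im2=cv2.cvtColor(im,cv2.COLOR_RGB2HSV)
q=reg(160,240,170,230,.015,.1);print("ped",q.min(0),q.max(0))
y=((im2[...,0]>20)&(im2[...,0]<34)&(im2[...,1]>150)&ok); y[:165]=0;y[240:]=0;y[:,:170]=0;y[:,230:]=0
t=P[y]; t=t[t[:,2]>.03]; print(t.min(0),t.max(0)); 
ys=np.argwhere(y); r=cv2.minAreaRect(ys[:,::-1].astype(np.float32)); print(r)
for n in ("scene","top"):
    c=dict(np.load(n+"0.npz"));c={k:(v if v.ndim else float(v)) for k,v in c.items()}
    for px in {"scene":[(463.1,260.1)],"top":[(190.6,213.2)]}[n]: print(n,at_z(c,px,.076))
E
```

```text
basket (array([ 0.5241522 , -0.27384212]), np.float64(0.0016714962690523802), np.int64(68), 76)
pan (array([ 0.62745634, -0.03922743]), np.float64(0.0017534976031733172), np.int64(56), 63)
panhandle 194 [ 0.54756609 -0.07456786  0.05235717]
[ 0.53697786 -0.08366704  0.05427666]
[-0.88603149 -0.46362506] -152.37872538846176
trough [ 0.61687249 -0.06839408  0.21502372] [ 0.85703278 -0.02250667  0.25469437]
0.6 -0.059559404353292794 -0.022506671648059653 0.22541246793013014
0.64 -0.06095838244625098 -0.02413265783279303 0.22559633026303927
0.68 -0.062389819022144424 -0.027179425599264118 0.2221955045874564
0.72 -0.06396592436562605 -0.026805856415010113 0.2309326255507912
0.76 -0.06563595793664491 -0.028528756389878285 0.23960156619894724
0.8 -0.06839407983636553 -0.030318942141560085 0.25469436612901697
col [ 0.63534532 -0.09929954  0.15031598] [0.86788971 0.00390303 0.18482579] [0.66098624 0.8627887 ] [-0.09644319  0.00101698]
ped [0.46558379 0.24535072 0.0150093 ] [0.64687937 0.34009008 0.09268351]
[0.48354723 0.25922816 0.03007096] [0.62698076 0.33425338 0.09268351]
((194.98077392578125, 202.0961456298828), (25.102863311767578, 51.57854080200195), 11.309932708740234)
scene [0.51263012 0.29495512 0.076     ]
top [0.51958848 0.30073094 0.076     ]
```

The crop shows the steel basket (perforated, blue handle) at top (393,219), handle toward the robot at about 174°. The pan at (313,180) has its handle at about -153°. I'll move over the basket handle.

>>> apply_moves --series '[[[0.25, -0.81, 0], 0.0695], [[0.25, -0.81, 0], 0.0695], [[0.25, -0.81, 0], 0.0695], [[0.25, -0.81, 0], 0.0695], [[0.25, -0.81, 0], 0.0695], [[0.25, -0.81, 0], 0.0695], [[0.25, -0.81, 0], 0.0695]]' --hand 0 --force 60

```text
clock: 1.98
tool_pos: [0.244, 0.3419, 0.2318]
eef_rot: [0.001, 0.052, 0.999, 0.0]
wrist_force: [-0.3, 0.9, -0.3]
grip_width: 0.0854
```

>>> apply_moves --series '[[[0.3, -0.95, 0], 0], [[0.3, -0.95, 0], 0], [[0.3, -0.95, 0], 0], [[0.3, -0.95, 0], 0], [[0.3, -0.95, 0], 0], [[0.3, -0.95, 0], 0], [[0.3, -0.95, 0], 0], [[0.3, -0.95, 0], 0]]'

```text
clock: 2.65
tool_pos: [0.3201, 0.1027, 0.232]
eef_rot: [0.001, 0.054, 0.999, 0.0]
wrist_force: [-0.2, 0.9, -0.2]
grip_width: 0.0855
```

>>> apply_moves --series '[[[0.22, -0.73, 0], 0], [[0.22, -0.73, 0], 0], [[0.22, -0.73, 0], 0], [[0.22, -0.73, 0], 0], [[0.22, -0.73, 0], 0], [[0.22, -0.73, 0], 0], [[0.22, -0.73, 0], 0]]'

```text
clock: 3.23
tool_pos: [0.376, -0.08, 0.2316]
eef_rot: [0.0, 0.055, 0.999, 0.001]
wrist_force: [-0.2, 0.2, -0.3]
grip_width: 0.0854
```

>>> apply_moves --series '[[[0.22, -0.73, -0.2], 0], [[0.22, -0.73, -0.2], 0], [[0.22, -0.73, -0.2], 0], [[0.22, -0.73, -0.2], 0], [[0.22, -0.73, -0.2], 0], [[0.22, -0.73, -0.2], 0], [[0.22, -0.73, -0.2], 0]]'

```text
clock: 3.82
tool_pos: [0.4319, -0.2615, 0.1806]
eef_rot: [-0.001, 0.055, 0.999, 0.002]
wrist_force: [-1.0, 0.5, 0.6]
grip_width: 0.0849
```

```bash
cat > w.py <<'E'
from m import *
def wray(c,px):
    f=200/math.tan(math.radians(c["vertical_fov"])/2); d=np.array([px[0]-c["cx"],px[1]-c["cy"]]); r=np.hypot(*d); t=r/f
    return Rm(c)@np.array([*(d/max(r,1e-9)*math.sin(t)),math.cos(t)])
def w_z(c,px,z):
    e=np.array(c["eye"]); r=wray(c,px); return e+r*(z-e[2])/r[2]
def project(c,p):
    f=200/math.tan(math.radians(c["vertical_fov"])/2); q=Rm(c).T@(np.array(p)-c["eye"]); r=np.hypot(q[0],q[1]); t=math.atan2(r,q[2]); return np.array([c["cx"],c["cy"]])+f*t*q[:2]/r
E
python3 - <<'E'
from w import *
s=get_state(); print(s["clock"],s["tool_pos"],s["eef_rot"],s["joint_pos"].round(2))
c=read_camera("wrist"); save("w1.png",c["pixels"]); print(c["eye"],c["vertical_fov"],Rm(c).round(2).tolist())
for t,z in [("basket",.0),("basket_handle",.046),("basket_handle_end",.046)]:
    for r in finder.mark_of("wrist",t)[:3]: print(t,np.round(r["position"],1),round(r["confidence"],2),w_z(c,r["position"],z).round(4))
E
```

```text
3.8167 [ 0.4319165  -0.26152285  0.18063697] [-6.19108076e-04  5.45205551e-02  9.98511188e-01  1.59183456e-03] [-0.7   0.03  1.67  0.    1.44 -2.16]
[ 0.3659196  -0.25489734  0.32407872] 65.70646984690485 [[0.11, 0.96, 0.26], [0.99, -0.11, -0.02], [0.0, 0.26, -0.96]]
basket [161.4 244.6] 0.83 [ 0.4861 -0.4679  0.    ]
basket [186.2 363. ] 0.71 [ 0.6862 -0.4986  0.    ]
basket [319.3 259.7] 0.66 [ 0.5217 -0.2731  0.    ]
basket_handle [317.9 191.2] 0.66 [ 0.4303 -0.2641  0.046 ]
basket_handle [ 99.2 187.2] 0.61 [ 0.3968 -0.5055  0.046 ]
basket_handle_end [314.3 151.1] 0.73 [ 0.3931 -0.2632  0.046 ]
basket_handle_end [ 84.5 164.2] 0.56 [ 0.3678 -0.5219  0.046 ]
```

View pics/w1.png

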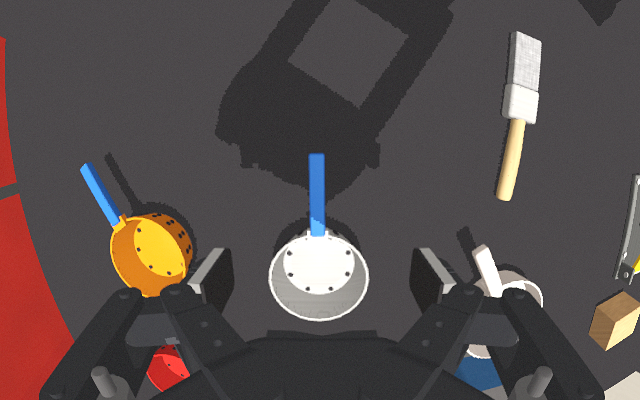

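The wrist picture shows the steel basket at (319,275), with its handle mid at (318,191) between the jaws. This agrees with the top view to within 2 mm. I'll descend and grip.

>>> apply_moves --series '[[[-0.008, -0.009, -0.15], 0], [[-0.008, -0.009, -0.3], 0], [[-0.008, -0.009, -0.44], 0], [[-0.008, -0.009, -0.54], 0], [[-0.008, -0.009, -0.6], 0], [[-0.008, -0.009, -0.614], 0], [[-0.008, -0.009, -0.614], 0], [[-0.008, -0.009, -0.614], 0]]'

```text
clock: 4.68
tool_pos: [0.4302, -0.2631, 0.0301]
eef_rot: [0.001, 0.053, 0.999, 0.0]
wrist_force: [0.2, 0.1, 0.5]
grip_width: 0.0855
```

>>> apply_moves --series '[[[0, 0, 0], 0], [[0, 0, 0], 0], [[0, 0, 0], 0], [[0, 0, 0], 0], [[0, 0, 0], 0], [[0, 0, 0], 0], [[0, 0, 0], 0], [[0, 0, 0], 0], [[0, 0, 0], 0], [[0, 0, 0], 0]]' --hand 1 --force 70

```text
clock: 5.52
tool_pos: [0.4302, -0.2631, 0.0302]
eef_rot: [0.001, 0.053, 0.999, 0.0]
wrist_force: [-2.4, 0.0, 3.6]
grip_width: 0.0126
```

>>> apply_moves --series '[[[0, 0, 0.06], 0], [[0, 0, 0.16], 0], [[0, 0, 0.25], 0], [[0, 0, 0.25], 0], [[0, 0, 0.25], 0]]'

```text
clock: 5.93
tool_pos: [0.4305, -0.2634, 0.0934]
eef_rot: [0.002, 0.053, 0.999, -0.0]
wrist_force: [0.2, -0.5, -1.9]
grip_width: 0.0127
```

Run:
```python
from w import *
s=get_state(); print(s["clock"],s["tool_pos"],s["eef_rot"],s["wrist_force"],s["wrist_torque"],s["grip_width"])
c=read_camera("wrist"); save("w2.png",c["pixels"])
c=read_camera("scene"); save("s2.png",cv2.resize(c["pixels"][120:320,180:440],None,fx=3,fy=3))
P=cloud(c); 
c=read_camera("top"); np.savez("top2.npz",**c)
```

```text
5.9333 [ 0.43050674 -0.26340269  0.09336937] [ 1.94445450e-03  5.33963127e-02  9.98571382e-01 -4.98003014e-04] [ 0.24997842 -0.50468825 -1.87303153] [0.03653078 0.15084163 0.01697708] 0.012711333178311995
```

View pics/w2.png

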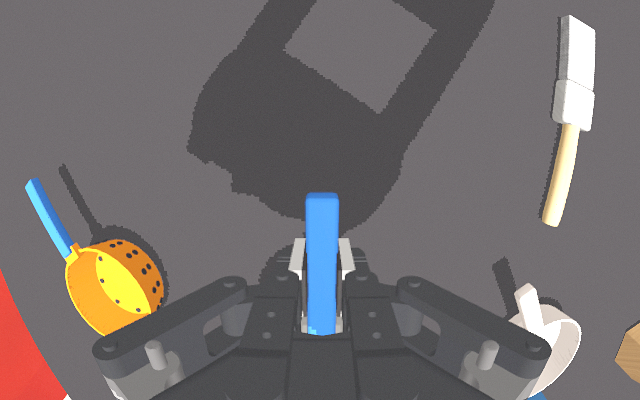

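View pics/s2.png

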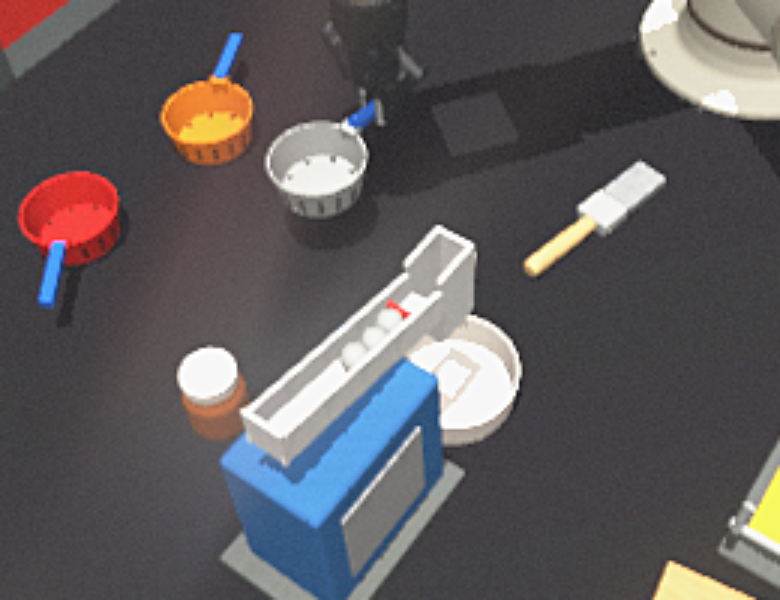

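The basket hangs level in the jaws; in the scene crop it is at (317,165). Next I carry it to the pan, turning the handle by -29°.

>>> apply_moves --series '[[[0.06, 0.13, 0.0], -0.03], [[0.12, 0.26, 0.0], -0.06], [[0.18, 0.4, 0.0], -0.09], [[0.22, 0.5, 0.0], -0.12], [[0.25, 0.56, 0.0], -0.15], [[0.25, 0.56, 0.0], -0.16], [[0.25, 0.56, 0.0], -0.16]]'

```text
clock: 6.67
tool_pos: [0.492, -0.1216, 0.0905]
eef_rot: [-0.0, 0.3, 0.954, 0.0]
wrist_force: [0.2, -0.5, -0.7]
grip_width: 0.0125
```

>>> apply_moves --series '[[[0.06, 0.13, 0.024], 0], [[0.12, 0.27, 0.024], 0], [[0.18, 0.4, 0.024], 0], [[0.22, 0.49, 0.024], 0], [[0.246, 0.546, 0.024], 0], [[0.246, 0.546, 0.024], 0], [[0.246, 0.546, 0.024], 0]]'

```text
clock: 7.25
tool_pos: [0.5532, 0.0149, 0.0956]
eef_rot: [-0.001, 0.299, 0.954, 0.0]
wrist_force: [1.0, -0.7, -0.7]
grip_width: 0.0122
```

Run:
```python
from w import *
s=get_state(); print(s["clock"],s["tool_pos"],s["eef_rot"],s["wrist_force"],s["grip_width"])
c=read_camera("wrist"); save("w3.png",c["pixels"])
c=read_camera("scene"); save("s3.png",cv2.resize(c["pixels"][150:310,230:440],None,fx=3.7,fy=3.7)[:600])
c=read_camera("top"); np.savez("top3.npz",**c); save("t3.png",cv2.resize(c["pixels"][100:280,240:420],None,fx=3.3,fy=3.3))
```

```text
7.25 [0.55320998 0.01492625 0.09556893] [-9.46474021e-04  2.98973969e-01  9.54260760e-01  2.68338708e-04] [ 1.00036992 -0.7157352  -0.70976494] 0.012191682078724878
```

View pics/t3.png

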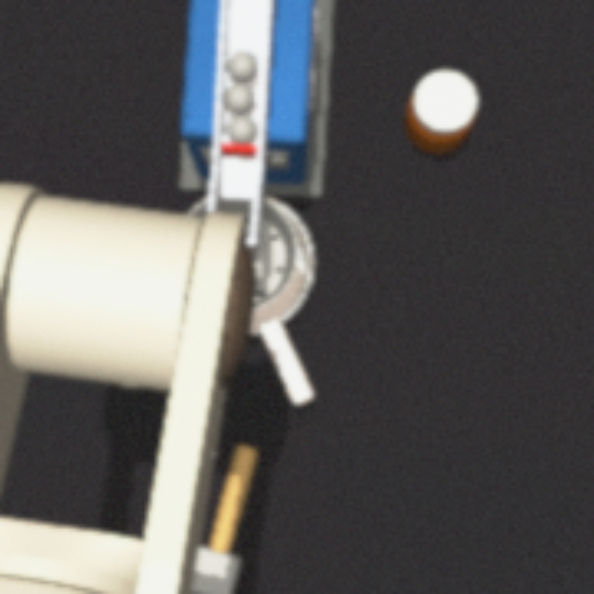

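View pics/s3.png

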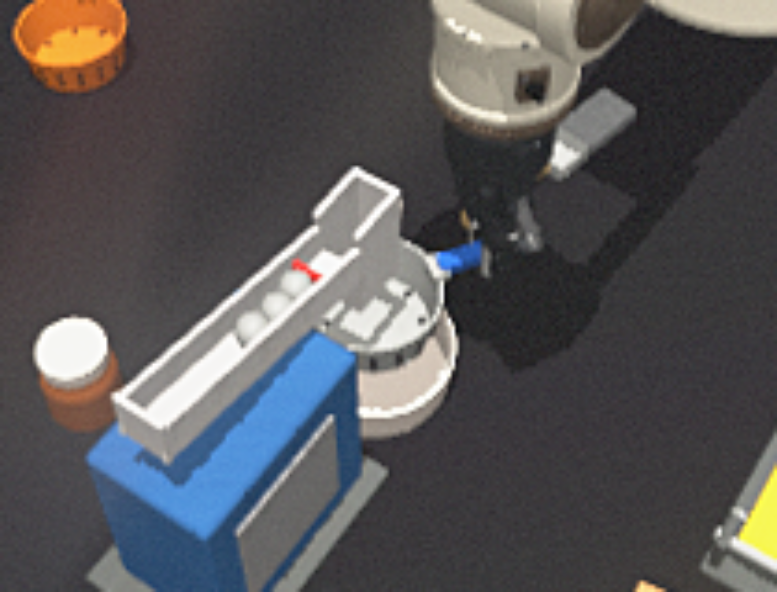

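View pics/w3.png

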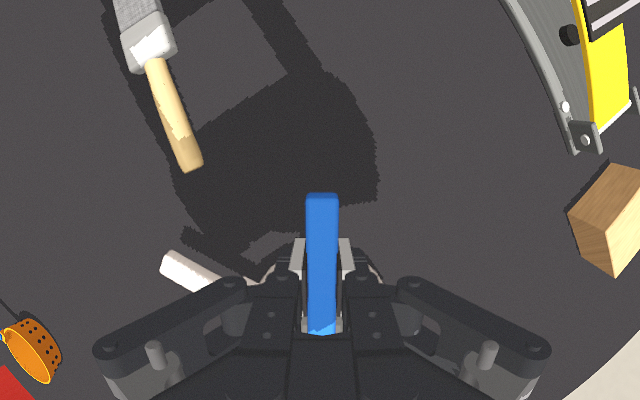

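Pan unmoved, and the basket hangs inside its outline. I'll lower it.

>>> apply_moves --series '[[[0, 0, -0.05], 0], [[0, 0, -0.1], 0], [[0, 0, -0.14], 0], [[0, 0, -0.18], 0], [[0, 0, -0.21], 0], [[0, 0, -0.225], 0], [[0, 0, -0.235], 0], [[0, 0, -0.235], 0], [[0, 0, -0.235], 0]]'

```text
clock: 8.15
tool_pos: [0.5533, 0.0138, 0.0377]
eef_rot: [-0.0, 0.3, 0.954, 0.0]
wrist_force: [0.0, -0.5, -1.2]
grip_width: 0.0122
```

Run:
```python
from w import *
s=get_state(); print(s["clock"],s["tool_pos"],s["wrist_force"],s["wrist_torque"],s["grip_width"])
c=read_camera("scene"); save("s4.png",cv2.resize(c["pixels"][150:310,230:440],None,fx=3.7,fy=3.7)[:600])
```

```text
8.15 [0.55334867 0.01383906 0.03770485] [ 0.01991054 -0.53073439 -1.17201041] [ 0.07410425  0.07888176 -0.01072953] 0.0122049934265619
```

View pics/s4.png

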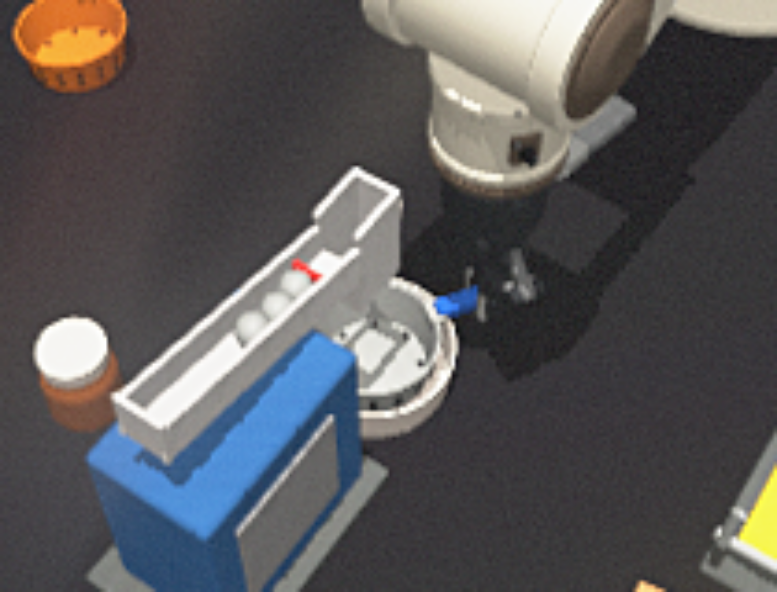

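>>> apply_moves --series '[[[0, 0, -0.006], 0], [[0, 0, -0.012], 0], [[0, 0, -0.014], 0], [[0, 0, -0.014], 0]]'

```text
clock: 8.53
tool_pos: [0.5535, 0.0139, 0.0345]
eef_rot: [0.0, 0.3, 0.954, 0.0]
wrist_force: [-0.3, 0.7, 1.8]
grip_width: 0.0127
```

>>> apply_moves --series '[[[0, 0, 0], 0], [[0, 0, 0], 0], [[0, 0, 0], 0], [[0, 0, 0], 0], [[0, 0, 0], 0], [[0, 0, 0], 0], [[0, 0, 0], 0], [[0, 0, 0], 0]]' --hand 0

```text
clock: 9.2
tool_pos: [0.5535, 0.0139, 0.0345]
eef_rot: [0.0, 0.3, 0.954, 0.0]
wrist_force: [-0.6, -1.3, 0.7]
grip_width: 0.0853
```

>>> apply_moves --series '[[[0, 0, 0.08], 0], [[0, 0, 0.2], 0], [[0, 0, 0.35], 0], [[-0.1, 0.15, 0.5], 0], [[-0.15, 0.3, 0.6], 0], [[-0.15, 0.45, 0.6], 0], [[-0.15, 0.6, 0.6], 0], [[-0.15, 0.75, 0.6], 0], [[-0.15, 0.75, 0.6], 0]]'

```text
clock: 9.95
tool_pos: [0.5153, 0.2066, 0.185]
eef_rot: [0.0, 0.299, 0.954, 0.001]
wrist_force: [-0.1, 0.1, -0.1]
grip_width: 0.0855
```

Run:
```python
from w import *
s=get_state(); print(s["clock"],s["tool_pos"],s["eef_rot"],s["wrist_force"],s["grip_width"])
for n in ("scene","top"):
    c=read_camera(n); np.savez(n+"5.npz",**c)
    save(n+"5.png",cv2.resize(c["pixels"][150:320,230:440] if n=="scene" else c["pixels"][100:280,160:400],None,fx=3.3,fy=3.3)[:600])
    for t,z in [("basket",.004),("pan",0),("basket_handle_end",.05),("pan_handle_end",.047),("pedal_pad",.076)]:
        for r in finder.mark_of(n,t)[:2]: print(n,t,np.round(r["position"],1),round(r["confidence"],2),at_z(c,r["position"],z).round(4))
```

```text
9.95 [0.51530544 0.20663895 0.18503093] [1.50198661e-04 2.98518490e-01 9.54402760e-01 1.43551162e-03] [-0.07070542  0.11634678 -0.13332715] 0.08552062991244459
scene basket [253.2 163.9] 0.88 [ 0.4774 -0.4645  0.004 ]
scene basket [330.3 251.3] 0.76 [ 0.6367 -0.0381  0.004 ]
scene pan [333.8 248.8] 0.79 [ 0.622  -0.0354 -0.    ]
scene basket_handle_end [371.3 221. ] 0.77 [0.5095 0.0239 0.05  ]
scene basket_handle_end [325.2 224.7] 0.75 [ 0.5923 -0.0834  0.05  ]
scene pedal_pad [463.3 261.3] 0.73 [0.5158 0.2966 0.076 ]
top basket [458.1 235.2] 0.88 [ 0.4786 -0.4704  0.004 ]
top basket [313.2 182.7] 0.62 [ 0.6247 -0.0398  0.004 ]
top pan [310.3 179.3] 0.58 [ 0.6354 -0.0305  0.    ]
top basket_handle_end [444.8 131.3] 0.82 [ 0.777  -0.4197  0.05  ]
top basket_handle_end [480.9 273.8] 0.55 [ 0.3721 -0.5178  0.05  ]
top pan_handle_end [334.5 219.7] 0.64 [ 0.5129 -0.1062  0.047 ]
```

View pics/top5.png

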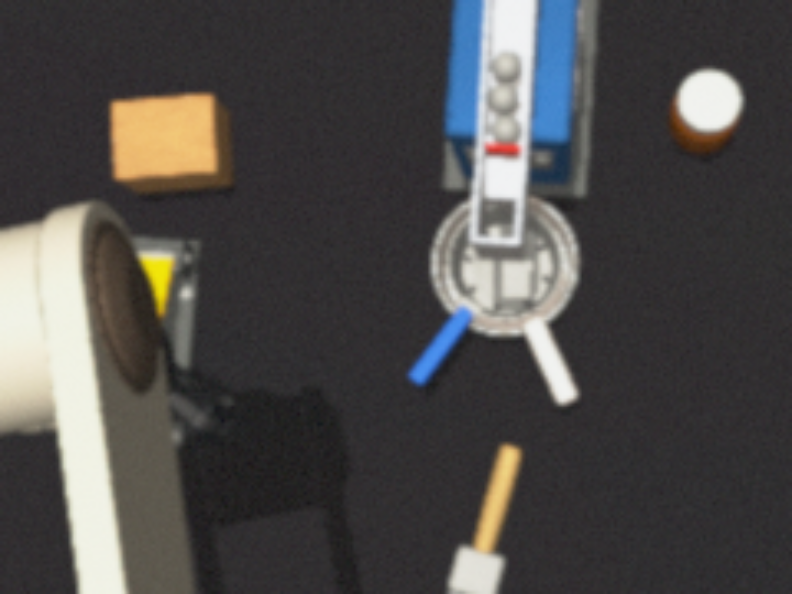

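View pics/scene5.png

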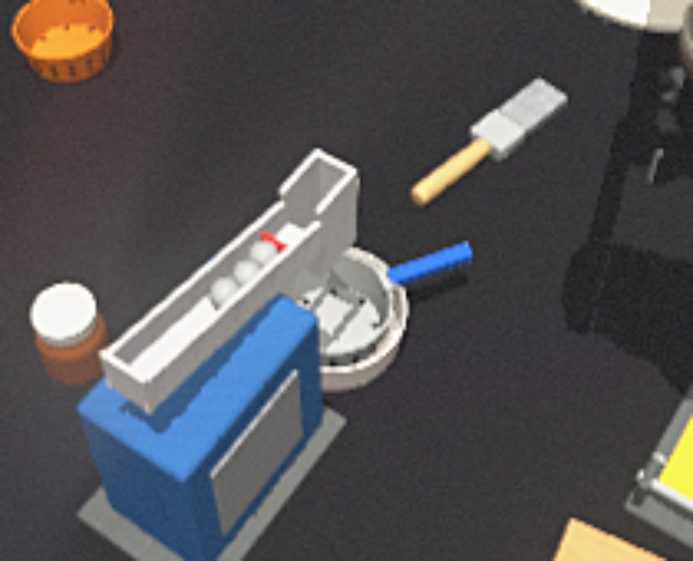

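Basket sits nested in the pan: blue handle (440,345) and white handle (550,360) in the top crop are about 60° apart, and the pan hasn't moved. Next, the pedal geometry.

Run:
```python
from m import *
c=dict(np.load("top0.npz")); c={k:(v if v.ndim else float(v)) for k,v in c.items()}
a,b=at_z(c,(220.6,172.4),.01),at_z(c,(215,235),.01); d=(b-a)[:2]; print("right edge",a,b,np.degrees(np.arctan2(d[1],d[0])))
print("hinge px",at_z(c,(201,176.5),.03), "pad px", at_z(c,(160+158/5,120+467/5),.076))
for n in("scene5.npz","top5.npz"):
    e=dict(np.load(n)); e={k:(v if v.ndim else float(v)) for k,v in e.items()}
    P=cloud(e); hsv=cv2.cvtColor(e["pixels"],cv2.COLOR_RGB2HSV)
    m=(hsv[...,0]>100)&(hsv[...,0]<125)&(hsv[...,1]>120)&(e["depth"]>0)&(P[...,2]>.035)&(P[...,2]<.07)&(np.hypot(P[...,0]-.555,P[...,1]-.014)<.05)
    q=P[m]; print(n,len(q),q.mean(0))
    u,s,vt=np.linalg.svd(q-q.mean(0)); v=vt[0]*np.sign(-vt[0,0]); print(v,np.degrees(np.arctan2(v[1],v[0])),"tilt",np.degrees(np.arcsin(v[2])))
e=dict(np.load("top5.npz")); e={k:(v if v.ndim else float(v)) for k,v in e.items()}
print("pan now",fitc(e,mask_contour(e["pixels"],(280,150,350,228)),.040,.064,[.63,-.038],lambda p:(p[:,0]<.65)&~(p[:,0]<.585)))
```

```text
right edge [0.648933   0.24093707 0.01      ] [0.46016817 0.24794586 0.01      ] 177.8735963193135
hinge px [0.63204158 0.29305951 0.03      ] pad px [0.51909359 0.29784279 0.076     ]
scene5.npz 148 [0.55693215 0.01238102 0.05557626]
[-0.8146825   0.57988302 -0.00530155] 144.55711153649116 tilt -0.30375766009044775
top5.npz 134 [0.55269897 0.01418338 0.05617888]
[-0.81165345  0.58413801  0.00121174] 144.25785229496321 tilt 0.0694276722143511
pan now (array([ 0.62822631, -0.03926468]), np.float64(0.0014210988861584097), np.int64(43), 45)
```

>>> apply_moves --series '[[[0, 0.12, 0], 0], [[0, 0.25, -0.05], 0], [[0, 0.362, -0.15], 0], [[0, 0.362, -0.25], 0], [[0, 0.362, -0.36], 0], [[0, 0.362, -0.36], 0], [[0, 0.362, -0.36], 0], [[0, 0.362, -0.36], 0], [[0, 0.362, -0.36], 0], [[0, 0.362, -0.36], 0]]' --hand 1

```text
clock: 11.38
tool_pos: [0.5169, 0.2914, 0.0963]
eef_rot: [0.001, 0.301, 0.954, 0.001]
wrist_force: [-0.1, -0.1, 0.1]
grip_width: 0.0001
```

Run:
```python
from w import *
s=get_state(); print(s["clock"],s["tool_pos"],s["wrist_force"],s["grip_width"])
c=read_camera("scene"); save("s6.png",cv2.resize(c["pixels"][180:350,350:560],None,fx=3.5,fy=3.5)[:600])
c=read_camera("wrist"); save("w6.png",c["pixels"])
```

```text
11.3833 [0.51692351 0.29141195 0.09631206] [-0.12032543 -0.06749159  0.06202622] 0.00010115384865866209
```

View pics/s6.png

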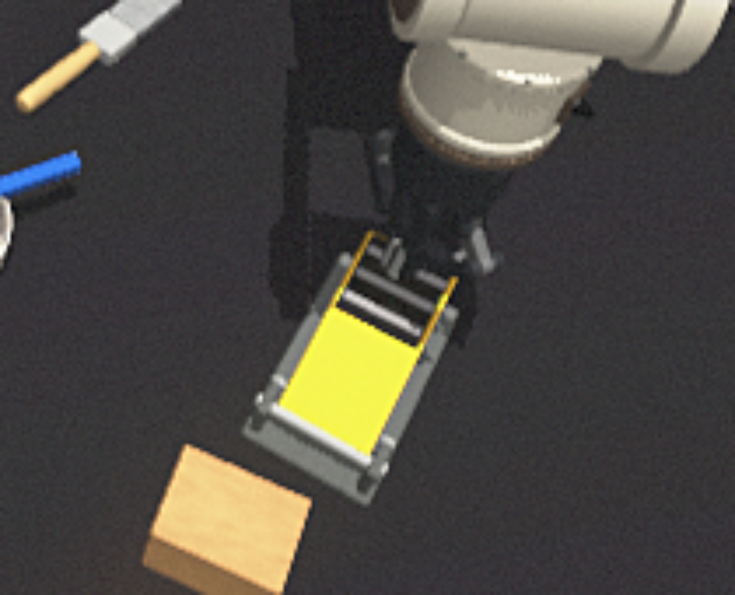

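View pics/w6.png

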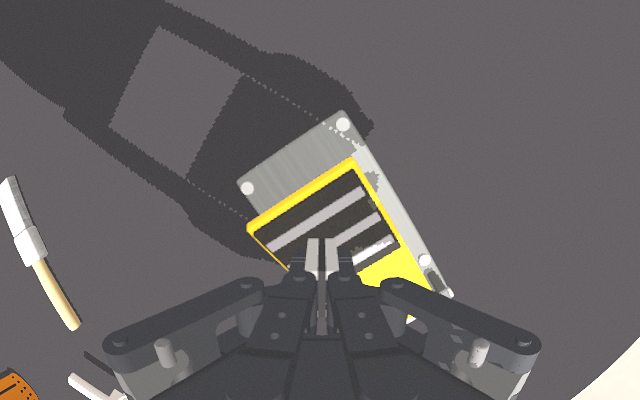

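Closed fingertips are above the pad (wrist picture (320,265), on the stripes). I'll press along the arc in stages.

>>> apply_moves --series '[[[0, 0.018, -0.04], 0], [[0, 0.018, -0.08], 0], [[-0.006, 0.018, -0.11], 0], [[-0.012, 0.018, -0.14], 0], [[-0.02, 0.018, -0.17], 0], [[-0.028, 0.018, -0.2], 0], [[-0.036, 0.018, -0.22], 0], [[-0.036, 0.018, -0.22], 0]]'

```text
clock: 12.15
tool_pos: [0.509, 0.2962, 0.0415]
eef_rot: [0.002, 0.301, 0.954, 0.002]
wrist_force: [4.0, -2.0, 18.4]
grip_width: -0.0
```

>>> apply_moves --series '[[[0, 0, -0.008], 0], [[0, 0, -0.012], 0], [[0, 0, -0.012], 0], [[0, 0, -0.012], 0], [[0, 0, -0.012], 0], [[0, 0, -0.012], 0]]'

```text
clock: 12.65
tool_pos: [0.5093, 0.2964, 0.0406]
eef_rot: [0.003, 0.3, 0.954, 0.002]
wrist_force: [-13.4, -7.5, 43.1]
grip_width: 0.0002
```

Run:
```python
from w import *
s=get_state(); print(s["clock"],s["tool_pos"],s["wrist_force"])
c=read_camera("top"); save("t7.png",cv2.resize(c["pixels"][60:240,160:400],None,fx=3.3,fy=3.3)[:600])
c=read_camera("scene"); save("s7.png",cv2.resize(c["pixels"][150:350,230:500],None,fx=2.9,fy=2.9)[:600])
```

```text
12.65 [0.5093186  0.29642213 0.04057026] [-13.39523325  -7.46954235  43.13807356]
```

View pics/s7.png

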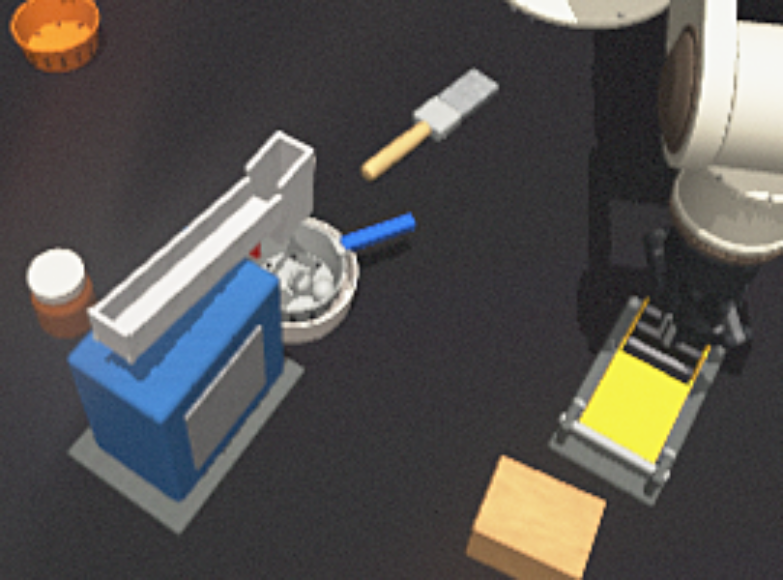

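View pics/t7.png

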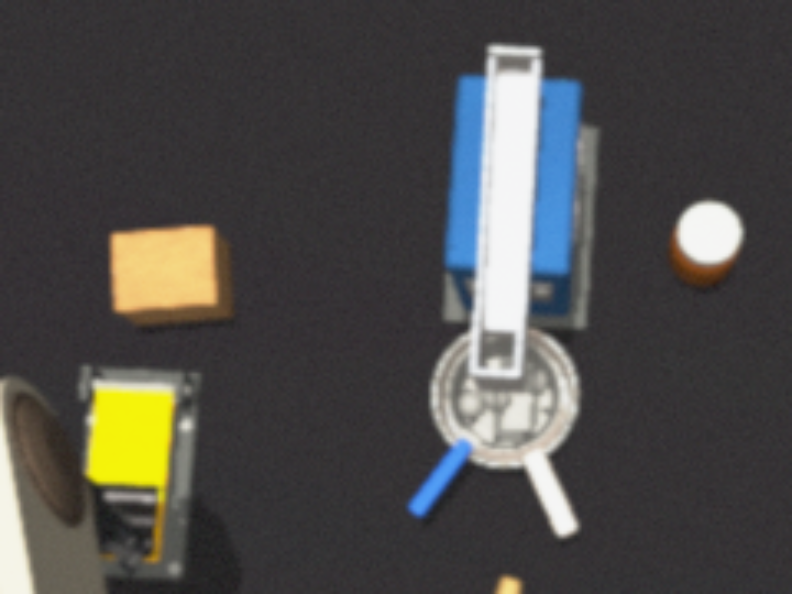

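The trough is empty and its balls show in the basket. I'll release the pedal by rising along the arc.

>>> apply_moves --series '[[[0, 0, 0.02], 0], [[0.008, 0, 0.06], 0], [[0.016, 0, 0.1], 0], [[0.028, 0, 0.14], 0], [[0.036, 0, 0.18], 0], [[0.036, 0, 0.26], 0], [[0.0, 0, 0.4], 0], [[-0.2, 0, 0.5], 0], [[-0.35, 0, 0.6], 0], [[-0.5, 0, 0.6], 0]]'

```text
clock: 13.58
tool_pos: [0.3952, 0.2965, 0.1905]
eef_rot: [0.004, 0.301, 0.954, 0.003]
wrist_force: [-0.4, 1.3, 1.3]
grip_width: -0.0002
```

>>> apply_moves --series '[[[0, 0.15, 0.1], 0], [[0, 0.3, 0.1], 0], [[0, 0.45, 0.1], 0], [[0, 0.45, 0.1], 0], [[0, 0.45, 0.1], 0]]'

```text
clock: 14.0
tool_pos: [0.3945, 0.4102, 0.2144]
eef_rot: [0.003, 0.3, 0.954, 0.002]
wrist_force: [-0.5, -0.3, -0.1]
grip_width: -0.0001
```

Run:
```python
from m import *
s=get_state(); print(s["clock"],s["tool_pos"],s["wrist_force"])
for n in ("top","scene"):
    c=read_camera(n); np.savez(n+"8.npz",**c)
    if n=="top":
        save("t8.png",cv2.resize(c["pixels"][60:280,160:400],None,fx=2.7,fy=2.7)[:600]); save("t8b.png",cv2.resize(c["pixels"][150:230,270:360],None,fx=7,fy=7,interpolation=cv2.INTER_CUBIC))
        print("pan now",fitc(c,mask_contour(c["pixels"],(280,150,350,228)),.040,.064,[.63,-.038],lambda p:(p[:,0]<.65)&~(p[:,0]<.585)))
    else: save("s8.png",cv2.resize(c["pixels"][210:290,290:390],None,fx=7,fy=7,interpolation=cv2.INTER_CUBIC))
    for t,z in [("ball1_center",.025),("pedal_pad",.076),("jar",0),("carton",0),("brush",0)]:
        for r in finder.mark_of(n,t)[:4]: print(n,t,np.round(r["position"],1),round(r["confidence"],2),at_z(c,r["position"],z).round(3),at_depth(c,r["position"]).round(3))
```

```text
14.0 [0.39446222 0.41020484 0.21436019] [-0.46332826 -0.33449977 -0.06488416]
pan now (array([ 0.62672933, -0.03926525]), np.float64(0.001752420901202222), np.int64(40), 45)
top ball1_center [318.8 174.6] 0.47 [ 0.646 -0.057  0.025] [ 0.645 -0.057  0.032]
top pedal_pad [216.1 147.5] 0.75 [0.71  0.238 0.076] [0.714 0.243 0.06 ]
top pedal_pad [191.6 212.9] 0.57 [0.521 0.298 0.076] [0.52  0.298 0.077]
top jar [375.3 136.7] 0.78 [ 0.771 -0.225  0.   ] [ 0.75  -0.216  0.076]
top carton [217.7 147.3] 0.85 [0.728 0.257 0.   ] [0.714 0.239 0.059]
top brush [304.8 267.2] 0.85 [ 0.372 -0.022  0.   ] [ 0.374 -0.023  0.021]
scene ball1_center [378.6 194.4] 0.58 [ 0.387 -0.014  0.025] [ 0.38  -0.017  0.017]
scene pedal_pad [462.  264.5] 0.72 [0.527 0.297 0.076] [0.527 0.297 0.076]
scene jar [253.8 256.4] 0.94 [ 0.767 -0.218  0.   ] [ 0.785 -0.191  0.049]
scene carton [410.8 335.4] 0.7 [0.734 0.26  0.   ] [0.758 0.262 0.06 ]
scene carton [377.8 197.7] 0.3 [ 0.381 -0.018  0.   ] [ 0.381 -0.018  0.001]
scene brush [378.5 194.7] 0.9 [ 0.368 -0.022  0.   ] [ 0.379 -0.018  0.013]
```

View pics/t8.png

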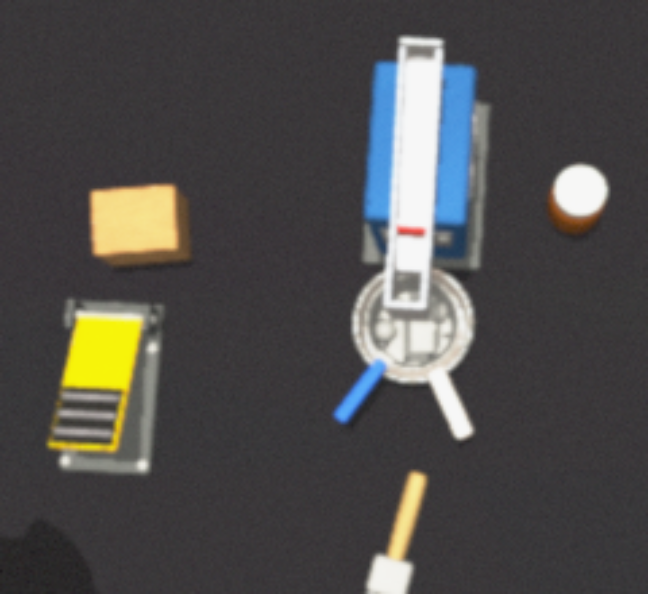

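View pics/t8b.png

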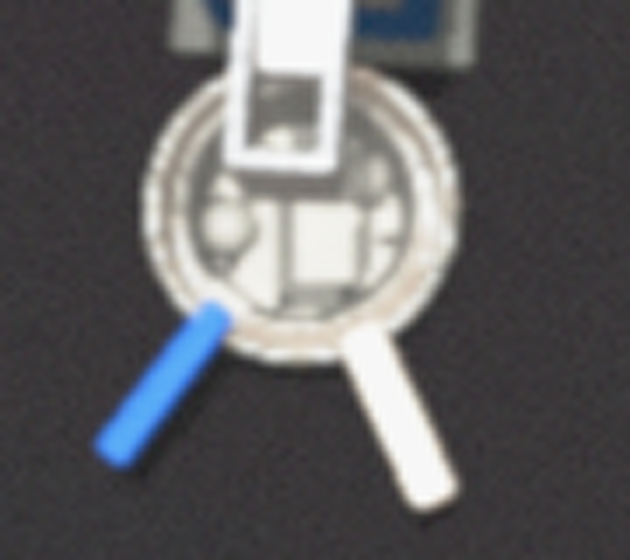

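View pics/s8.png

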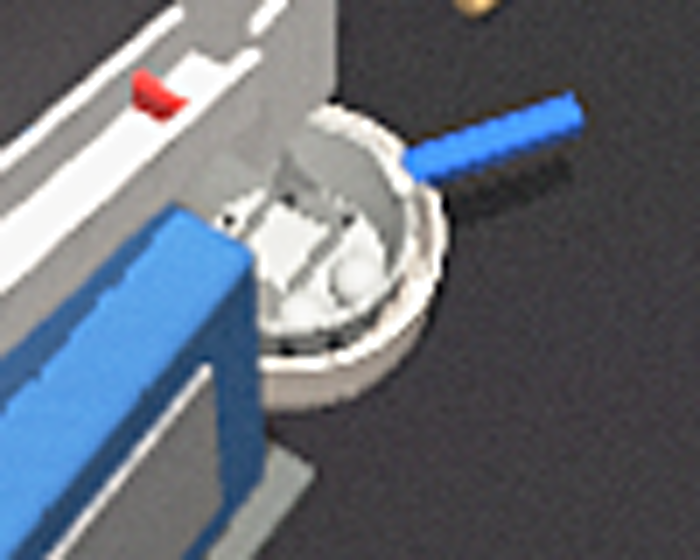

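All checks agree: gate and pedal are up, the trough is empty, and balls show in the basket at (230,220), (278,140) and (372,178) in the top crop. Pan and bystanders are where they were, so I'm handing in.

```bash
python3 -c "
from workcell import order
print(order.sign_off())"
```

```text
the job is handed in; nothing more can be done
None
```

The steel basket is flat inside the white pan under the spout, and all three balls have dropped into it. I pressed the pedal to its stop and let it come back up. I handed the job in at about 14 s, with the arm clear of everything.

Last checks:
- **Basket:** its handle sits at about 144.5°, roughly 62° from the pan's handle, and is level to within 0.3°.
- **Pan:** its centre moved by at most about 2 mm between fits, which is within the measuring error.
- **Pedal:** I pressed it to a pad height of about 41 mm with the fingertips. The wrist read 43 N upward at the stop. That is under the 120 N wrist limit; I took the 40 N limit as covering only the gripper's body, not the fingertips. Afterwards the pad measured about 76–77 mm high, which is its rest position.
- **Balls:** the trough is empty and the gate is up. I could see three balls in the basket by eye in the top crop. The scene camera shows only two because the dispenser hides the third. The trained network found just one with medium confidence and wrongly reported one on the brush.
- **Jar, carton and brush:** they were found where they started, within measuring error.

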